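# Shim out the end float of a roller shaft

### The arm

A 7-joint arm with a two-finger parallel gripper is mounted at the origin on the work surface. World frame = base frame: x ahead of the robot, y to its left, z up, the work surface at z = 0. Lengths are in m, angles in rad, forces in N, time in s.
With the tool pointing down it reaches from about 0.35 to 0.9 m from the base axis. Payload 19.9 kg.
Tool frame: the origin (TCP) lies between the finger pads; the fingertips stand 19 mm ahead of it and the grasp point (between the pads) is the TCP; z points along the fingers, y is the direction in which the jaws open and shut (so a half turn about z gives the same grasp; the last joint's range is limited). The gripper opens to 94 mm and grips with 3 to 60 N. Pads are 16 mm wide; open, the fingers measure 119 mm over their backs; the gripper's body (75 mm by 177 mm) begins 78 mm behind the grasp point.
Start: joints at [-1.208, 0.417, -0.01, 1.614, 0.005, 1.111, -0.053], TCP at [0.246, 0.575, 0.224] pointing down, gripper open.
Joint ranges: [-2.81, 2.81], [-0.39, 2.02], [-1.27, 1.25], [0.06, 2.57], [-1.19, 4.33], [0.19, 2], [-2.82, 2.82]. Speed limits (rad/s): [1.89, 1.89, 2.39, 2.39, 3.01, 3.01, 3.01].

### API

Orientations are given as a 3x3 rotation matrix whose columns are the frame's x, y, z axes.
In Python, from rig import robot gives the robot as it stands. Calls block until the motion is done:
- robot.move_ptp(position, orientation): joint-space move of the TCP to a pose.
- robot.move_linear(position, velocity=0.15, frame=None, threshold=None): straight line of the TCP; frame=None keeps the orientation; velocity is the mean speed in m/s. With threshold (N) it stops when the force on the tool has changed by that much, and returns True; else False.
- robot.goto_joints(angles): joint-space move.
- robot.gripper_to(opening): finger opening in m; the grip force is fixed at half the most; returns when the fingers have stopped.
- robot.pause(seconds).
- robot.ik(position, orientation): joint angles nearest the present ones, or None.
- robot.get_state(): the state.
- robot.grab_frame(name): name is "scene" or "side" or "wrist"; returns the picture (400x640x3 uint8, red, green, blue); there is no depth.
- robot.camera_info(name): a dict with "fx", "fy", "cx", "cy" (pixels), "rvec" (rotation vector, rad) and "tvec" (3), from world to camera coordinates, as OpenCV has them. Camera axes: x right, y down, z forward; pixel columns grow to the right and rows downward; lengths in m; the calibration is good to about 2 mm. A picture is of the moment at which its call begins: read the wrist's pose just before it. camera_info takes no time and is no camera call; for the wrist camera it gives the pose at the moment of the call.
A pose or a line that the arm cannot do raises robot.PlanningError and nothing moves.
- robot.sign_off(): hands the job in, once; it reports no verdict.
The state is a dict: "time": time; "qpos": joint angles; "joint_vel": joint speeds; "effort": joint torques, N m; "ee_pos": TCP position; "tool_rot": TCP orientation; "force": force on the tool from outside, world axes, zero at the start; "moment": the same for the moment, N m; "opening": finger opening in m.
Only numpy, scipy, OpenCV 4.12 (cv2) and the standard library are available. Lean on these libraries where they do the work, as an engineer would, in place of code of your own. Each camera call takes 0.05 s, during which the arm holds its last target. There are 200 camera calls.

### The job

Take up the end float of the roller shaft in its bench cradle: pull the shaft right back to its stop by the knob, then stand two or three slotted spacers of the right thicknesses upright astride the shaft, feet on the base plate, in the gap between roller and end plate, chosen so that 2 to 10 mm of float remains. Then push the shaft up until roller, pack and end plate are all in contact, and leave it there. Knock nothing over, and leave the spacers you do not need and the other things on the bench where they are.

Things in the scene. Friction and masses are not known exactly. Their poses are not given: they have to be found in the camera images.
- cradle: grey steel bench cradle, fixed, shaft crosswise before the robot. Origin on the bench under the shaft's axis, in the plane where the roller's face is when the shaft is fully back; x along the shaft from knob to end plate, z up. Base plate y +-50 mm, x -115 to +135 mm, top 12 mm over the bench. Shaft axis 60 mm over the bench. Bearing block 72 mm wide, 88 mm high at x = -97 to -77 mm
- shaft: sliding shaft, 18 mm steel, with a black roller (54 mm across, top 87 mm over the bench) ending in a flat 50 mm steel face. Does not turn; slides along the cradle's x from its back stop to 30 mm towards the end plate, drags at 2.5 N (up to 12 N when sliding a pack along), stays where left; starts 14 to 30 mm forward. Frame: the cradle's when fully back. Runs on through gap and end plate
- face (a point): centre of the roller's flat face that looks towards the end plate, on the shaft's axis; its x in the cradle's frame is how far the shaft is from its back stop; axes as the cradle's
- knob (a point): centre of the black round knob at the shaft's rear end, beyond the bearing: 36 mm in diameter, 40 mm long along the shaft, axis 60 mm over the bench; axes as the cradle's. Pinched from above across the shaft, it pulls and pushes the shaft
- endplate: grey upright end plate fixed on the base plate, 72 mm wide, 14 mm thick, top 88 mm over the bench, slotted for the shaft. Origin: lower edge, middle, of its face towards the roller, on the base plate's top; x as the cradle's, away from the roller. It is set 46 to 66 mm from the cradle's origin: that is the gap with the shaft fully back
- spacer14: aluminium slotted spacer 14 mm thick (x), an upside-down U on two feet, symmetrical: 64 mm wide (y), 126 mm tall (z). Legs 17 mm wide, 62 mm high, a 30 mm slot between them; crosspiece from 62 to 86 mm high; above it a grip tab 36 mm wide (y) up to 126 mm. 0.19 kg +-20%. Origin: centre of the underside. Starts standing on the bench, spacers and jar in any order
- spacer18: aluminium slotted spacer 18 mm thick (x), an upside-down U on two feet, symmetrical: 64 mm wide (y), 126 mm tall (z). Legs 17 mm wide, 62 mm high, a 30 mm slot between them; crosspiece from 62 to 86 mm high; above it a grip tab 36 mm wide (y) up to 126 mm. 0.25 kg +-20%. Origin: centre of the underside. Starts standing on the bench, spacers and jar in any order
- spacer26: aluminium slotted spacer 26 mm thick (x), an upside-down U on two feet, symmetrical: 64 mm wide (y), 126 mm tall (z). Legs 17 mm wide, 62 mm high, a 30 mm slot between them; crosspiece from 62 to 86 mm high; above it a grip tab 36 mm wide (y) up to 126 mm. 0.36 kg +-20%. Origin: centre of the underside. Starts standing on the bench, spacers and jar in any order
- spacer34: aluminium slotted spacer 34 mm thick (x), an upside-down U on two feet, symmetrical: 64 mm wide (y), 126 mm tall (z). Legs 17 mm wide, 62 mm high, a 30 mm slot between them; crosspiece from 62 to 86 mm high; above it a grip tab 36 mm wide (y) up to 126 mm. 0.47 kg +-20%. Origin: centre of the underside. Starts standing on the bench, spacers and jar in any order
- spacer42: aluminium slotted spacer 42 mm thick (x), an upside-down U on two feet, symmetrical: 64 mm wide (y), 126 mm tall (z). Legs 17 mm wide, 62 mm high, a 30 mm slot between them; crosspiece from 62 to 86 mm high; above it a grip tab 36 mm wide (y) up to 126 mm. 0.58 kg +-20%. Origin: centre of the underside. Starts standing on the bench, spacers and jar in any order
- jar: bystander: closed glass jar, 64 mm in diameter, 95 mm tall, standing among the spacers; origin at its underside
- oil: bystander: grey bottle, 68 mm in diameter, 170 mm tall, left of the cradle; origin at its underside
- tin: bystander: steel can, 80 mm in diameter, 100 mm tall, beyond the cradle; origin at its underside
- hammer: bystander: hammer 280 mm long lying flat right of the cradle; origin under its middle, x along the handle towards the head
Not all that is in view belongs to the job. Leave any orange look-alike of the spacer18 alone. What is shaped like the spacer42 but green is not meant.

How it is judged:
By the outcome, as a careful person would: the job done as asked, in the order asked, and still so for the second after the job is handed in, with the robot touching nothing.
It also fails if it takes over 72 s, if anything falls off the work surface, if the arm or the gripper's body presses on something with over 40 N, if the wrist force passes 120 N, or if a joint passes its speed limit or range.

## Working session

There is one attempt and no reset: what is moved stays moved. The work goes in short steps, each a Python script; the robot and the scene stay as the last script left them, time stands still between calls to the robot, and variables do not carry over. Pictures are saved under pics/ and viewed, about 8 in all and at most 12, crops included, and the job is handed in when it is done.

```bash
ls; mkdir -p pics
python3 - <<'E'
from rig import robot
import cv2
for n in("scene","side"):
    cv2.imwrite(f"pics/{n}0.png",robot.grab_frame(n)[:,:,::-1]); print(n,robot.camera_info(n))
print(robot.get_state()); print(robot.camera_info("wrist"))
E
```

```text
pics
scene {'fx': 366.13855760096254, 'fy': 366.13855760096254, 'cx': 319.7879539710299, 'cy': 206.49638090203672, 'rvec': array([ 1.66083947,  1.82795286, -0.82316839]), 'tvec': array([ 0.07538289, -0.31534856,  1.30177118])}
side {'fx': 390.00521420678564, 'fy': 390.00521420678564, 'cx': 318.20096910851686, 'cy': 194.84852805751012, 'rvec': array([ 2.19564886, -0.60525524,  0.29508108]), 'tvec': array([-0.50972292,  0.21093795,  0.70413767])}
{'time': 0.1, 'qpos': array([-1.20850039,  0.41790193, -0.01033477,  1.61408243,  0.0047022 ,
        1.11074704, -0.05302714]), 'joint_vel': array([-1.40854957e-04, -2.71824698e-03, -1.05260026e-03, -2.60667484e-03,
        6.33524470e-04,  2.00867832e-04,  2.63077842e-06]), 'effort': array([ 5.46519623e-04, -8.52571464e+01,  6.39949758e-01, -4.26693642e+01,
       -4.88763896e-02,  1.63947215e-02,  5.59391833e-05]), 'ee_pos': array([0.24543635, 0.57444459, 0.22390867]), 'tool_rot': array([[-9.19580386e-01,  3.92901742e-01, -3.67252629e-04],
       [ 3.92901906e-01,  9.19579787e-01, -1.05246061e-03],
       [-7.57955119e-05, -1.11211639e-03, -9.99999379e-01]]), 'force': array([-0.12920504,  0.52508935, -0.32789817]), 'moment': array([ 0.01836106, -0.02119106,  0.02329042]), 'opening': 0.09365746652410752}
{'fx': 349.9250543690753, 'fy': 349.9250543690753, 'cx': 318.5151865131084, 'cy': 200.05580747401783, 'rvec': array([-2.40854631, -1.59079775, -0.23411029]), 'tvec': array([-0.62386175, -0.02963371,  0.39371988])}
```

View pics/scene0.png

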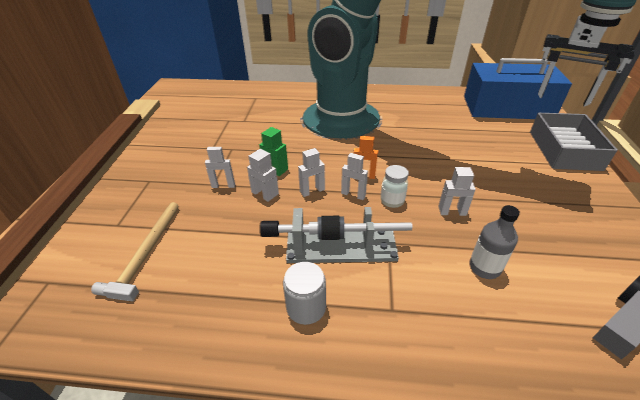

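View pics/side0.png

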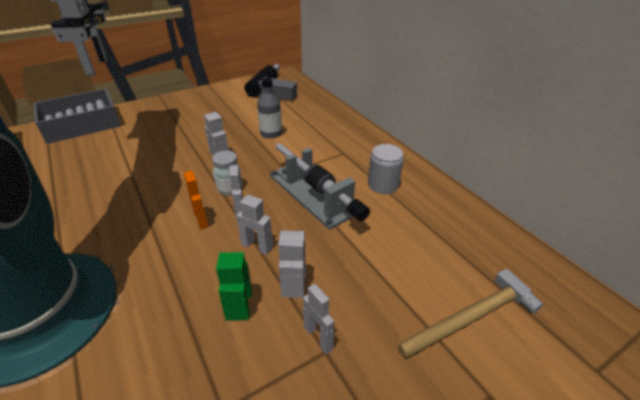

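The scene picture shows the cradle crosswise, with the knob at (269,229) and the end plate at (369,230). The spacer tabs are at about (215,150), (262,154), (312,153), (357,157) and (463,171). The jar is at (395,185), with the green and orange look-alikes behind. I'll compute rough positions next, then take wrist views from above.

```bash
cat > h.py <<'E'
from rig import robot
import numpy as np, cv2
def cast(info,px,z):
    R=cv2.Rodrigues(np.array(info["rvec"]))[0]; t=np.array(info["tvec"])
    K=np.array([[info["fx"],0,info["cx"]],[0,info["fy"],info["cy"]],[0,0,1]])
    d=R.T@np.linalg.solve(K,[px[0],px[1],1.]); c=-R.T@t
    return c+d*(z-c[2])/d[2]
def down(a):  # tool down, tool y (jaw) axis at world angle a
    y=np.array([np.cos(a),np.sin(a),0]); z=np.array([0,0,-1.]); return np.column_stack([np.cross(y,z),y,z])
def snap(name,f):
    i=robot.camera_info(name); im=robot.grab_frame(name); cv2.imwrite(f,im[:,:,::-1]); np.save(f[:-4]+".npy",i,allow_pickle=True); return im,i
E
python3 - <<'E'
from h import *
i=robot.camera_info("scene")
for n,p,z in [("s1",(215,150),.126),("s2",(262,154),.126),("s3",(312,153),.126),("s4",(357,157),.126),("s5",(463,171),.126),("jar",(396,172),.095),("knob",(269,229),.06),("shaftend",(411,227),.06),("ep",(369,212),.088),("oil",(510,213),.17),("tin",(305,273),.1),("hamhead",(115,292),.02),("hamend",(175,206),.02)]: print(n,cast(i,p,z).round(3))
s=robot.get_state(); w=robot.camera_info("wrist"); R=cv2.Rodrigues(w["rvec"])[0]
print("cam in tool", s["tool_rot"].T@(-R.T@w["tvec"]-s["ee_pos"]), (R@s["tool_rot"]).round(3))
E
```

```text
s1 [ 0.42  -0.299  0.126]
s2 [ 0.428 -0.175  0.126]
s3 [ 0.414 -0.051  0.126]
s4 [0.422 0.062 0.126]
s5 [0.459 0.309 0.126]
jar [0.434 0.16  0.095]
knob [ 0.622 -0.125  0.06 ]
shaftend [0.588 0.189 0.06 ]
ep [0.577 0.094 0.088]
oil [0.646 0.35  0.17 ]
tin [ 0.765 -0.023  0.1  ]
hamhead [ 0.787 -0.414  0.02 ]
hamend [ 0.524 -0.394  0.02 ]
cam in tool [ 0.08584365 -0.00058238 -0.16080995] [[ 0.     1.     0.   ]
 [-0.957  0.    -0.29 ]
 [-0.29   0.     0.957]]
```

Run:
```python
from h import *
robot.move_ptp([0.53,0.0,0.38],down(np.pi/2))
im,i=snap("wrist","pics/w1.png"); s=robot.get_state(); print(s["time"],s["ee_pos"],s["qpos"],s["force"])
cv2.imwrite("pics/w1b.png",cv2.resize(im[:,:,::-1],(800,500),interpolation=cv2.INTER_CUBIC))
```

```text
2.5 [0.53002844 0.00076833 0.37975307] [-0.51435115  0.1433968   0.51686241  1.64446341 -0.07203422  1.3731592
  1.5841279 ] [-0.14119035  1.0239252   0.02321929]
```

View pics/w1b.png

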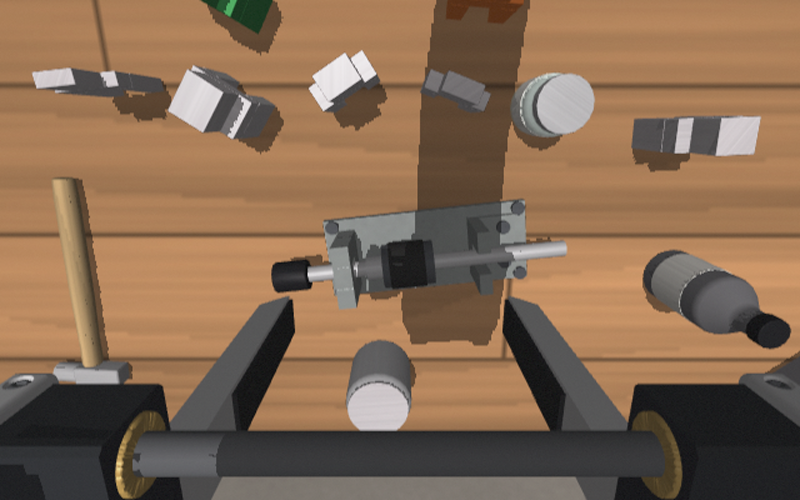

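The wrist view shows the spacer tab tops at about (55,77), (200,103), (340,82), (460,88) and (738,133). The jar is at (565,103) and the base plate's near edge runs from (324,219) to (524,199). I'll enlarge the spacer row and the cradle to get exact corners.

Run:
```python
import cv2,numpy as np
im=cv2.imread("pics/w1.png")
g=lambda c,f:cv2.resize(np.clip(c*1.0,0,255).astype(np.uint8),None,fx=f,fy=f,interpolation=cv2.INTER_CUBIC)
cv2.imwrite("pics/rowc.png",np.vstack([g(im[35:140,0:320],2.5),g(im[35:140,300:620],2.5)]))
c=im[145:255,200:470].astype(float); c=255*(c/255)**0.6
cv2.imwrite("pics/cr.png",g(c,2.9))
```

```text
(no output)
```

View pics/rowc.png

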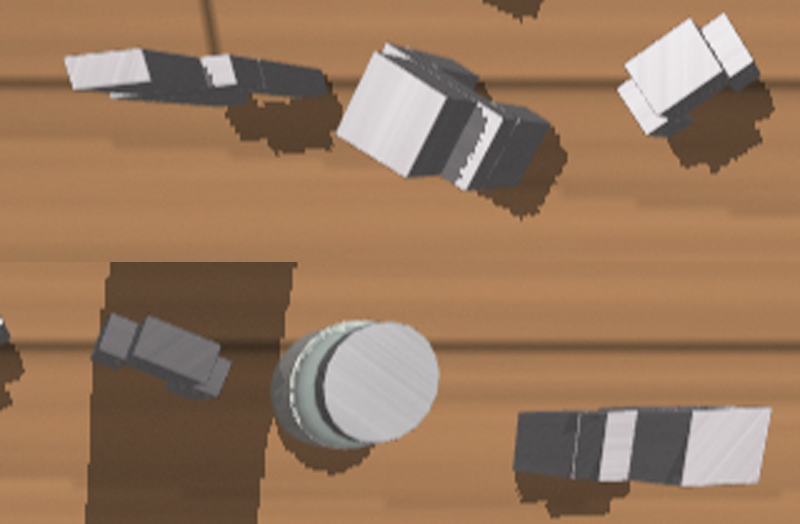

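View pics/cr.png

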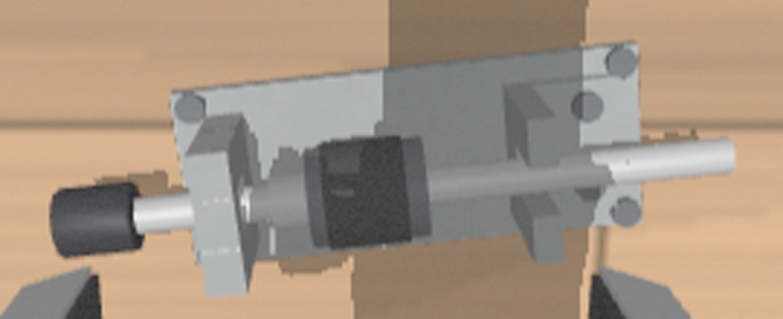

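The crops give tab corners for five spacers. From left to right they look like 14, 34 (or 42), 26 (or more), 18 and 34-ish. The cradle plate corners are at crop (170,92), (637,42) and (641,222), and the end plate's face edge runs from (528,120) to (538,262). Next I'll convert these to positions and sizes.

Run:
```python
from h import *
i=np.load("pics/w1.npy",allow_pickle=True).item()
A=lambda p:((p[0]+.5)/2.5-.5,(p[1]+.5)/2.5-.5+35)
B=lambda p:((p[0]+.5)/2.5-.5+300,(p[1]-262+.5)/2.5-.5+35)
C=lambda p:((p[0]+.5)/2.9-.5+200,(p[1]+.5)/2.9-.5+145)
T={"s1":(A,[(65,57),(143,48),(151,82),(74,90)]),"s2":(A,[(380,50),(447,95),(408,178),(337,133)]),"s3":(A,[(690,18),(722,75),(663,118),(625,65)]),"s4":(B,[(147,316),(220,350),(208,382),(133,348)]),"s5":(B,[(692,408),(771,408),(758,484),(681,486)])}
for n,(f,ps) in T.items():
    q=np.array([cast(i,f(p),.126)[:2] for p in ps]); e=np.roll(q,-1,0)-q
    print(n,q.mean(0).round(4),"len mm",(1e3*np.linalg.norm(e,axis=1)).round(1),"ang",np.degrees(np.arctan2(e[:,1],e[:,0])).round(1))
for n,p,z in [("bpL",(170,92),.012),("bpR",(637,42),.012),("bpRB",(641,222),.012),("epbase",(503,85),.012),("eptop",(528,120),.088),("eptopB",(538,262),.088),("epback top B",(562,262),.088),("bearTL",(188,157),.088),("bearBL",(207,297),.088),("bearBR",(247,292),.088),("knob",(95,221),.06),("knobL",(52,223),.06),("knobR",(138,217),.06),("shaftend",(733,156),.06),("faceT",(415,137),.085),("jar",(381,382),.095)]:
    print(n,(cast(i,(B if n=="jar" else C)(p),z)*1e3).round(1))
```

```text
s1 [ 0.4107 -0.3044] len mm [35.4 14.  35.2 13.7] ang [  96.     2.2  -84.5 -177. ]
s2 [ 0.4296 -0.1809] len mm [33.1 42.  35.5 42.4] ang [  55.8  -31.5 -123.5  145.2]
s3 [ 0.4104 -0.0536] len mm [26.8 32.5 27.3 35.1] ang [  30.   -56.1 -144.5  123.1]
s4 [0.4177 0.0584] len mm [35.8 14.3 37.  14.4] ang [  67.   -18.8 -112.7  156.4]
s5 [0.4595 0.3118] len mm [35.8 33.8 35.6 34.7] ang [  90.1    3.5  -88.5 -176.2]
bpL [565.7 -92.5  12. ]
bpR [538.5 154.3  12. ]
bpRB [639.1 165.   12. ]
epbase [561.7  84.9  12. ]
eptop [561.2  85.1  88. ]
eptopB [631.6  93.6  88. ]
epback top B [631.6 105.2  88. ]
bearTL [579.2 -72.2  88. ]
bearBL [650.1 -66.1  88. ]
bearBR [647.5 -46.6  88. ]
knob [ 621.3 -125.    60. ]
knobL [ 622.4 -146.8   60. ]
knobR [ 619.1 -103.3   60. ]
shaftend [586.7 192.6  60. ]
faceT [570.2  33.4  85. ]
jar [430.5 161.8  95. ]
```

```bash
cat >> h.py <<'E'
th=np.radians(96.2); u=np.array([np.cos(th),np.sin(th)]); v=np.array([-u[1],u[0]]); O=np.array([.6032,.0260]); AY=th-np.pi/2
def W(x,y,z): return np.r_[O+x*u+y*v,z]
def best(pos,a):
    q0=robot.get_state()["qpos"]; c=[]
    for k in (0,np.pi):
        q=robot.ik(pos,down(a+k))
        if q is not None: c.append((np.abs(np.array(q)-q0).max(),a+k))
    return down(min(c)[1])
E
python3 - <<'E'
from h import *
im=cv2.imread("pics/w1.png")
f=lambda c,g:cv2.resize((255*(c/255.)**g).astype(np.uint8),(400,300),interpolation=cv2.INTER_CUBIC)
cv2.imwrite("pics/s14.png",np.hstack([f(im[40:100,20:100],1),f(im[50:110,330:410],.5)]))
knob=np.array([.6213,-.125]); print("knob x,y",(knob-O)@u,(knob-O)@v)
kx=(knob-O)@u
R=best(W(kx,0,.06),AY)
robot.move_ptp(W(kx,0,.14),R); robot.gripper_to(.07)
print(robot.move_linear(W(kx,0,.06),.12,threshold=8))
robot.gripper_to(.03); s=robot.get_state(); print(s["time"],s["opening"],s["force"],s["ee_pos"],s["qpos"])
p0=s["ee_pos"]
print(robot.move_linear(W(kx-.040,0,.06),.03,threshold=10)); s=robot.get_state(); print(s["time"],s["force"],s["opening"],1e3*(s["ee_pos"]-p0)[:2]@u)
E
```

```text
knob x,y -0.15207158389809863 -0.0016862297362894485
False
5.625 0.035181558605400155 [12.64913754  1.04428012 -7.89500162] [ 0.62153149 -0.12480198  0.06037583] [-0.28713817  0.70653273  0.61434101  1.72663389 -0.51192173  0.87012456
  0.66027673]
True
6.325 [0.3508391  1.57592889 6.95053339] 0.03539599205300113 -15.075254859015503
```

View pics/s14.png

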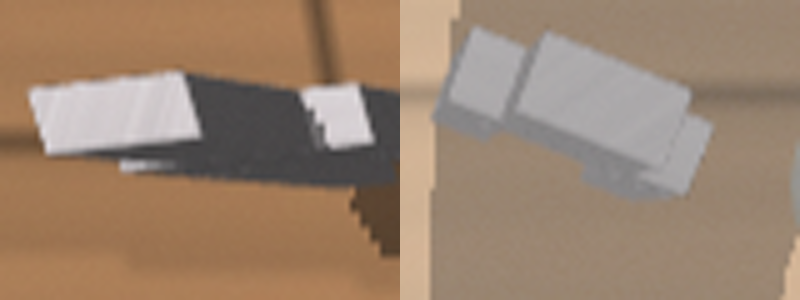

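Enlarged, s4's tab is about 18 px by 32 px, so it is the 18 mm spacer, and s1 is the 14 mm one. The pull stopped on a force transient from the grasp, so I'll keep pulling.

Run:
```python
from h import *
for k in range(2):
    s=robot.get_state(); p0=s["ee_pos"]; x0=(p0[:2]-O)@u
    r=robot.move_linear(np.r_[p0[:2]-.03*u,p0[2]],.03,threshold=14); s=robot.get_state()
    print(r,s["time"],s["force"],s["opening"],1e3*x0,1e3*((s["ee_pos"][:2]-O)@u))
```

```text
True 6.6333 [-1.7389583   1.55184192  8.22874496] 0.03518616496905852 -166.97497730281643 -166.99528562639748
True 6.9417 [-2.59728857  1.09534992  7.75120256] 0.035456481395463556 -166.99528562639748 -167.02883771293088
```

Run:
```python
from h import *
robot.gripper_to(.07); p=robot.get_state()["ee_pos"]
robot.move_linear(np.r_[p[:2],.16],.2)
R=robot.get_state()["tool_rot"]; sg=np.sign(R[:2,0]@u); print("cam side",sg)
robot.move_ptp(W(.032-sg*.086,0,.24),down(AY if sg>0 else AY+np.pi))
im,i=snap("wrist","pics/w2.png"); print(robot.get_state()["time"])
cv2.imwrite("pics/w2b.png",cv2.resize(im[100:350,160:480,::-1],None,fx=2.4,fy=2.4,interpolation=cv2.INTER_CUBIC))
```

```text
cam side 1.0
8.9583
```

View pics/w2b.png

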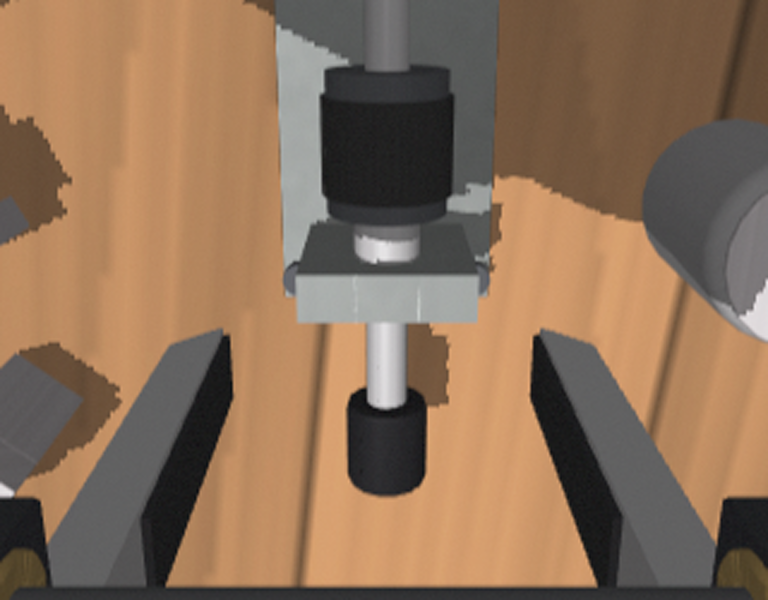

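The shaft is back, with the roller's steel face edge at crop (387,67). The end plate is above this crop, so I'll take the top part of the same picture.

Run:
```python
import cv2
im=cv2.imread("pics/w2.png"); cv2.imwrite("pics/w2c.png",cv2.resize(im[0:150,220:420],None,fx=4,fy=4,interpolation=cv2.INTER_CUBIC))
```

```text
(no output)
```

View pics/w2c.png

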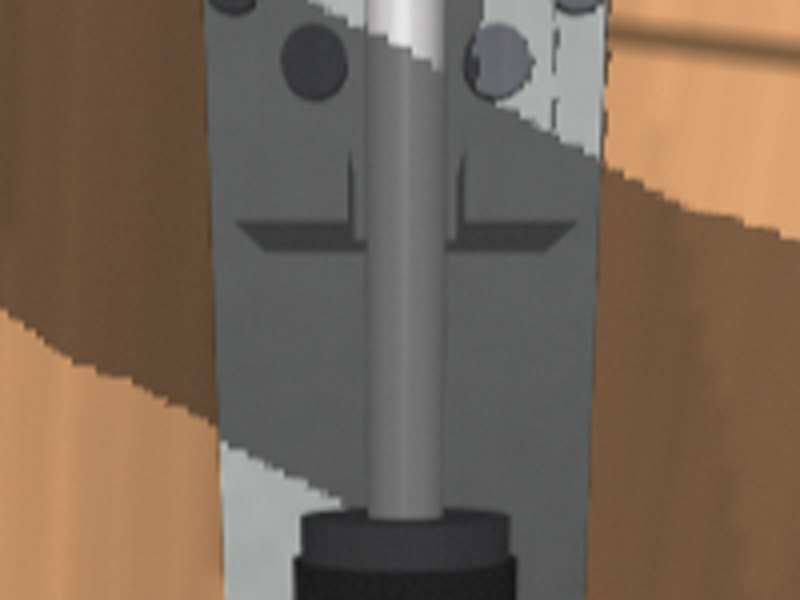

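The end plate's face has its top edge at row 222 (columns 237–578) and its lower edge at row 251 (267–548). The roller face's top is at row 509.

Run:
```python
from h import *
i=np.load("pics/w2.npy",allow_pickle=True).item()
D=lambda p:((p[0]+.5)/4-.5+220,(p[1]+.5)/4-.5)
for n,p,z in [("eT1",(237,222),.088),("eT2",(578,222),.088),("eB1",(267,251),.012),("eB2",(548,251),.012),("faceTop",(405,509),.085),("faceL",(302,515),.060),("faceR",(511,515),.060),("plL",(208,110),.012),("plL2",(222,590),.012),("plR",(604,110),.012),("plR2",(587,590),.012),("shaft",(405,0),.06),("shaft2",(405,500),.06)]:
    q=cast(i,D(p),z)[:2]-O; print(n,(1e3*np.array([q@u,q@v])).round(1))
```

```text
eT1 [62.  34.6]
eT2 [ 62.  -35.9]
eB1 [62.5 35.1]
eB2 [ 62.6 -37.6]
faceTop [ 3.4 -0.3]
faceL [-0.2 24.1]
faceR [ -0.2 -25.8]
plL [95.7 49.1]
plL2 [-25.1  49.8]
plR [ 95.7 -50.6]
plR2 [-25.  -51.2]
shaft [109.3  -0.2]
shaft2 [ 3.3 -0.5]
```

The face is at x = −0.2 mm, so the shaft is fully back, and the gap is about 62.4 mm. I'll use 42 + 14 = 56 mm, leaving about 6.5 mm float. I place the 42 first: lower it mid-gap, feel forward to the end plate, then set it down.

```bash
cat >> h.py <<'E'
H=.110
def pick(c,a):
    R=best(np.r_[c,.22],a); robot.move_ptp(np.r_[c,.22],R); robot.gripper_to(.07)
    print("down hit",robot.move_linear(np.r_[c,H],.12,threshold=8))
    robot.gripper_to(.02); s=robot.get_state(); print("grip",s["opening"],s["force"],s["time"])
    robot.move_linear(np.r_[c,.285],.2); s=robot.get_state(); print("lift",s["opening"],s["force"])
def over(x):
    robot.move_ptp(W(x,0,.285),best(W(x,0,.285),AY)); print("over",robot.get_state()["time"])
def cx():
    s=robot.get_state(); p=s["ee_pos"][:2]-O; return 1e3*p@u,1e3*p@v,1e3*s["ee_pos"][2],s["force"].round(1),s["opening"],s["time"]
E
python3 - <<'E'
from h import *
pick(np.array([.4296,-.1809]),np.radians(56.5)); over(.031)
robot.pause(.2)
im,i=snap("wrist","pics/w3.png"); print(cx())
cv2.imwrite("pics/w3b.png",im[:,:,::-1])
E
```

```text
down hit False
grip 0.03549256087366605 [-0.39313378  0.11526951  2.65501282] 11.9
lift 0.035881386671263775 [ 0.33229669  1.33502168 -6.27808946]
over 14.0917
(np.float64(30.28058382651548), np.float64(0.19595696566001608), np.float64(285.24683382119684), array([-0.8,  0.1, -6.8]), 0.036000884988496, 14.3417)
```

View pics/w3b.png

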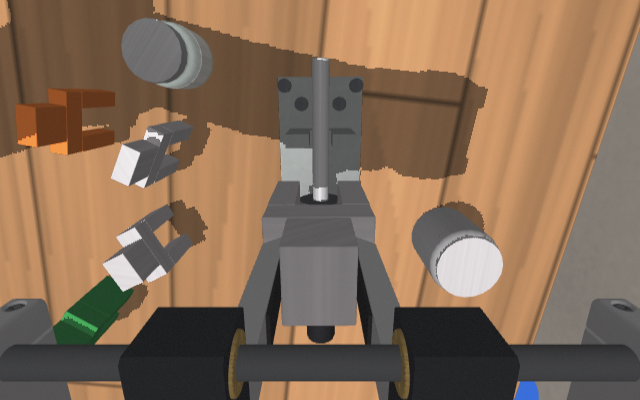

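The 42 hangs square in the grip, tab at (318,290), aligned with the shaft. I'll lower it, feel forward to the end plate, and set it down.

```bash
cat >> h.py <<'E'
def place(x,xmax):
    robot.move_linear(W(x,0,.16),.15)
    print("lower hit",robot.move_linear(W(x,0,.012+H+.003),.06,threshold=8)); print(cx())
    print("feel",robot.move_linear(W(xmax,0,.012+H+.003),.025,threshold=5)); c=cx(); print(c)
    x1=c[0]/1e3-.0007
    robot.move_linear(W(x1,0,.012+H+.003),.03)
    print("seat",robot.move_linear(W(x1,0,.012+H-.003),.02,threshold=6)); print(cx())
def release():
    robot.gripper_to(.065); p=robot.get_state()["ee_pos"]; robot.move_linear(np.r_[p[:2],.24],.2); print(cx())
E
python3 - <<'E'
from h import *
place(.031,.048)
E
```

```text
lower hit False
(np.float64(30.90045767976295), np.float64(-0.14558430949040493), np.float64(125.1172753296117), array([ 0.2,  0.4, -6.2]), 0.03608541942013385, 16.0583)
feel True
(np.float64(43.71799220705974), np.float64(0.46606320856375455), np.float64(124.51422397473252), array([ 0.4, -0.3, -5.8]), 0.035776096329586456, 16.5833)
seat True
(np.float64(42.89318285852521), np.float64(-0.09041260816973158), np.float64(121.8313390474962), array([-1. , -0.9,  4.6]), 0.03557849705046731, 17.0917)
```

Run:
```python
from h import *
release()
pick(np.array([.4107,-.3044]),np.radians(95)); over(.0115)
robot.pause(.2)
im,i=snap("wrist","pics/w4.png"); print(cx())
cv2.imwrite("pics/w4b.png",cv2.resize(im[100:340,180:460,::-1],None,fx=2.5,fy=2.5,interpolation=cv2.INTER_CUBIC))
```

```text
(np.float64(43.22848889822274), np.float64(1.1142599023704014), np.float64(238.95808869998046), array([ 0.4,  0.5, -0.2]), 0.06461656623284147, 18.475)
down hit False
grip 0.03576821288855287 [0.66252096 0.54711835 0.18317189] 22.0333
lift 0.03555760872952867 [ 0.63777592 -0.2342577  -2.02837196]
over 24.5167
(np.float64(10.75773303455994), np.float64(0.12504510762901788), np.float64(285.13866904053106), array([ 0.2,  0.7, -1.2]), 0.03643691500157869, 24.7667)
```

View pics/w4b.png

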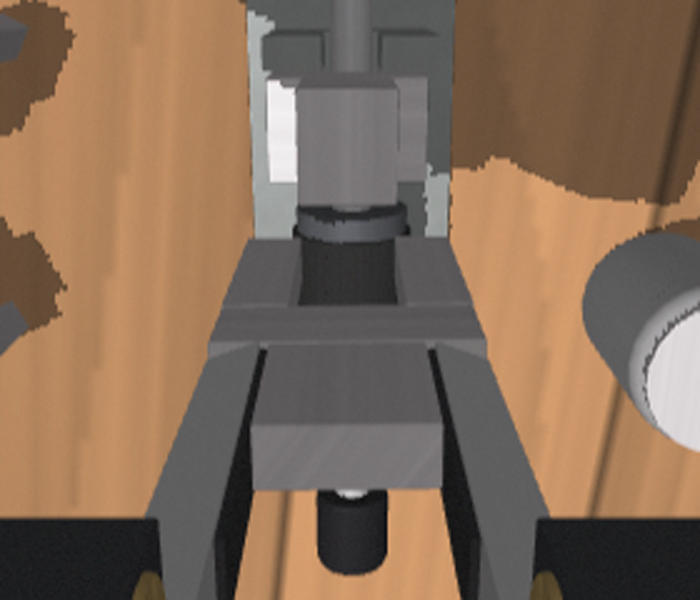

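The 42 stands upright astride the shaft against the end plate. The 14 is held square, with its tab-top edges at rows 424 and 490. I'll work out the in-hand offset and the free slot.

Run:
```python
from h import *
i=np.load("pics/w4.npy",allow_pickle=True).item(); s=robot.get_state()
E=lambda p:((p[0]+.5)/2.5-.5+180,(p[1]+.5)/2.5-.5+100)
zt=s["ee_pos"][2]+.016
for n,p,z in [("front",(347,424),zt),("back",(347,489),zt),("L",(252,489),zt),("R",(442,489),zt),("42cross near",(280,183),.098),("42tab near",(347,206),.138),("42tab far",(347,87),.138),("42cross far",(280,77),.098),("faceL",(297,213),.06),("faceR",(408,213),.06)]:
    q=cast(i,E(p),z)[:2]-O; print(n,(1e3*np.array([q@u,q@v])).round(1))
```

```text
front [18.3  1.4]
back [4.6 1.4]
L [ 4.7 19.3]
R [  4.6 -16.5]
42cross near [19.  28.5]
42tab near [19.2  1.3]
42tab far [61.8  1.2]
42cross far [61.4 27.5]
faceL [-3.3 24. ]
faceR [ -3.4 -26.5]
```

Run:
```python
from h import *
place(.009,.017)
```

```text
lower hit False
(np.float64(8.842457140215702), np.float64(-0.12256670763219352), np.float64(125.14311628567535), array([ 0.3,  0.6, -1.3]), 0.035633384010829605, 26.4833)
feel True
(np.float64(12.789449664665344), np.float64(0.10383777629692596), np.float64(125.21104985161982), array([ 0.8, -1.7, -0.5]), 0.03600669326251345, 26.7583)
seat True
(np.float64(12.053027397228142), np.float64(-0.21580360780653238), np.float64(121.7857705022329), array([ 2.3, -0.4,  2.4]), 0.035683023275116785, 27.2667)
```

Run:
```python
from h import *
release()
x=-.167; y=-.0015
robot.move_ptp(W(x,y,.15),best(W(x,y,.15),AY)); robot.gripper_to(.07)
print(robot.move_linear(W(x,y,.06),.12,threshold=8))
robot.gripper_to(.03); robot.pause(.2); c=cx(); print(c)
for k in range(3):
    print(robot.move_linear(W(c[0]/1e3+.014,y,.06),.02,threshold=20)); print(cx())
```

```text
(np.float64(12.528683017081544), np.float64(0.7838464872882749), np.float64(238.95479771420722), array([ 0.6,  0. , -0.9]), 0.06505466619379299, 28.65)
False
(np.float64(-166.95035529156954), np.float64(-1.9951396959251957), np.float64(60.1434759576934), array([ 5.2,  0.4, -1.2]), 0.035110641680348956, 31.525)
True
(np.float64(-160.50167273994933), np.float64(-2.0384527289403374), np.float64(60.135154257481666), array([ 2.1, -1.8,  1.3]), 0.03530973072158653, 32.0083)
True
(np.float64(-160.46332690358847), np.float64(-2.0380975122018374), np.float64(60.127481123443275), array([ 2.1, -2.4,  2. ]), 0.035127928374262415, 32.2417)
True
(np.float64(-160.48326131747405), np.float64(-2.043801176047541), np.float64(60.13579264125948), array([ 1.9, -2.7,  2.6]), 0.03518174088205357, 32.4833)
```

The shaft moved 6.5 mm and was then blocked three times at 20 N, which matches 62.4 − 56. I'll release and check.

Run:
```python
from h import *
robot.gripper_to(.07); p=robot.get_state()["ee_pos"]; robot.move_linear(np.r_[p[:2],.18],.15)
robot.move_ptp(W(-.06,0,.26),best(W(-.06,0,.26),AY)); robot.pause(.2)
im,i=snap("wrist","pics/w5.png"); print(cx()); im2,_=snap("scene","pics/sc5.png")
f=lambda c:cv2.resize(c,(400,600*400//400),interpolation=cv2.INTER_CUBIC)
cv2.imwrite("pics/fin.png",np.vstack([cv2.resize(im[0:150,180:450,::-1],(783,330),interpolation=cv2.INTER_CUBIC)[:, :],cv2.resize(im2[120:280,150:530,::-1],(783,265),interpolation=cv2.INTER_CUBIC)]))
```

```text
(np.float64(-60.969222102871264), np.float64(0.3505431099840119), np.float64(259.33434409131473), array([-0.3,  0. ,  0.2]), 0.07002935635800046, 34.9667)
```

View pics/fin.png

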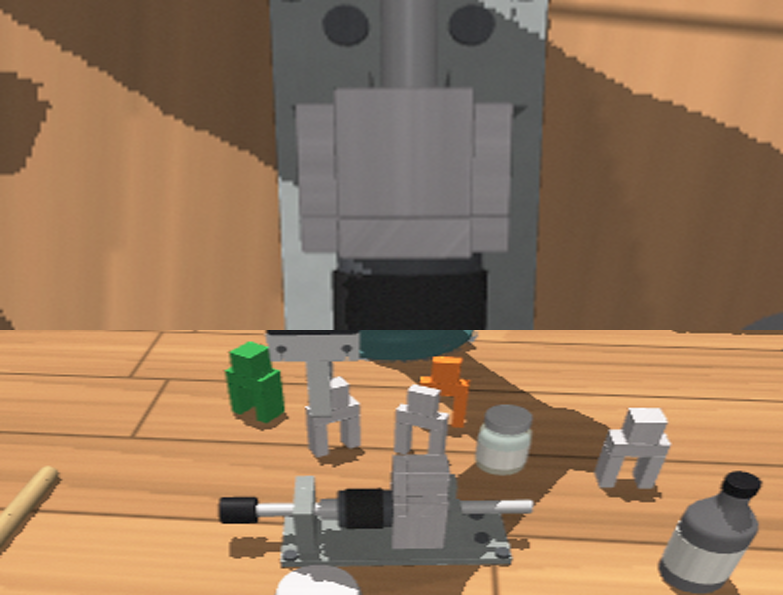

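The last picture shows the roller face, the 14, the 42 and the end plate touching. Both spacers stand upright astride the shaft, and everything else is in place. The arm is clear, so I'm handing in.

```bash
python3 -c "
from rig import robot
robot.sign_off()"
```

```text
the job is handed in; nothing more can be done
```

The job is done and handed in at about 35 s on the robot's clock, against the 72 s limit.

- **Pull back:** I pulled the shaft back 15 mm by the knob to its stop. A wrist picture then put the roller face at x ≈ 0.
- **Spacers:** The gap measured about 62.4 mm, so I stood the 42 mm and then the 14 mm spacer (56 mm together) upright astride the shaft, against the end plate.
- **Push up:** I pushed the shaft forward 6.5 mm. There it was blocked three times at the 20 N limit, so about 6.5 mm of float remained, which agrees with 62.4 − 56 = 6.4 mm.
- **Last check:** The final pictures show roller, 14, 42 and end plate in contact, with both spacers upright. The unused spacers, look-alikes, jar and oil bottle are standing. Only parts of the hammer and tin are in those views.

**Readings that disagreed:**
- The first pull stopped early on a force change left over from the grip, so I repeated it and it did not move again.
- Gap readings from the two wrist views ranged from about 62 to 64 mm. Two rougher readings of the roller face were also about 3 mm off.
- The 42 met the end plate about 2 mm further on than I expected, with the gripper's reading including its grip offset and overshoot.
- All of these still leave the float within 2 to 10 mm.

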